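Shut the tool chest on the garage bench

TASK

Close up the grey steel tool chest on the bench: with the fingertips, push both of its open drawers fully home, then push the lid down until it is fully shut. The lid comes last. Push gently, without slamming, squeezing or shoving the chest along the bench, pick nothing up, and leave the tools and the other things on the bench and in the chest where they are.

Things in the scene. Friction and masses are not known exactly. Their poses are not given: they have to be found in the camera images.
- chest: Grey steel tool chest, loose (5 to 7 kg; slides only if pushed with 30 N or more), 140 deep (x), 300 wide (y), 85 high without lid. Origin: centre of its underside. +x points from drawer fronts to back, +y to the left as seen from the robot; yaw up to 0.4 rad. Top: open tray (floor 60 mm, rim 85 mm above the bench). Below it two drawers side by side slide out along -x. Lid hinged along the top back edge.
- drawer_wide_lip (a point): Middle of the front face of the wide drawer's pull lip (left drawer, centred at chest y +58 mm). The lip, a steel strip 70 wide, 6 high, 44 mm above the bench, stands 12 mm proud of the drawer's front, a plain plate 166 wide, 9 to 55 mm above the bench. Moves with the drawer; shut, it is at chest x -90 mm. Axes as the chest's.
- drawer_narrow_lip (a point): The same point on the narrow drawer (right drawer, centred at chest y -86 mm, front 110 wide, same lip and heights).
- drawer_wide (a joint): How far the wide drawer stands out, m: 0 is fully home (hard stop), out is positive. Slides against about 2 N of friction and stays where it is left.
- drawer_narrow (a joint): The same for the narrow drawer.
- lid_hinge (a point): Middle of the lid's hinge line: chest x = +70 mm, y = 0, 85 mm above the bench. The hinge line runs along the chest's y. This point turns with the lid.
- lid_edge (a point): Middle of the lid's free (front) edge, 152 mm from the hinge line. The lid is a flat steel plate 304 wide and 6 thick, its outer face 7 mm off the plane through the hinge line. Standing open it leans a little forward from upright, its outer face to the back.
- lid (a joint): Lid angle, rad: 0 shut (flat on the rim, outer face 92 mm above the bench), positive open, pi/2 upright. Stiff hinge: it stays at any angle; it takes about 1 to 4 N at the free edge to push down.
- wrench: Steel wrench, 150 long, lying in the chest's top tray; bystander. Origin: middle of its underside.
- socket: Steel socket, 22 across and 20 high, in the chest's top tray; bystander. Origin: centre of its underside.
- oil_bottle: Black plastic bottle with a white cap, 56 across, 150 high, standing left of the chest; bystander. Origin: centre of its underside.
- tin: Black labelled tin can, 84 across, 100 high, standing right of the chest; bystander. Origin: centre of its underside.
- mug: White mug, 80 across, 90 high, standing behind the chest; bystander. Origin: centre of its underside.
- tape_measure: Tape measure, 60 by 35 by 55 high, standing in front of the chest, between it and the robot; bystander. Origin: centre of its underside.
- hammer: Hammer, 260 long, lying to one side of the bench; bystander. Origin: on its underside.
- bowl: White bowl, 130 across, 60 high, to one side of the bench; bystander. Origin: centre of its underside.

How it is judged:
On the way, in this order (a step that is already met when the one before it is completed fails the run):
1. both drawers are fully home (within 5 mm) while the lid is still up (value of joint each of drawer_wide, drawer_narrow below 0.005 m and value of joint lid above 0.6 rad), for 0.2 s.
2. the lid is shut (value of joint lid below 0.05 rad), for 0.2 s.
At the end, for the whole second after the job is handed in: Both drawers within 5 mm of fully home, the lid within 0.05 rad of shut, the chest at rest within 20 mm of where it stood, and every bystander within 30 mm of where it stood (value of joint each of drawer_wide, drawer_narrow below 0.005 m and value of joint lid below 0.05 rad and linear speed of chest below 0.02 m/s and distance of chest from where it was at the start of the episode below 0.02 m and distance of each of wrench, socket, oil_bottle, tin, mug, tape_measure, hammer, bowl from where it was at the start of the episode below 0.03 m); the robot touches nothing.
It fails at once if the chest is shoved more than 20 mm along the bench or lifted (distance of chest from where it was at the start of the episode above 0.02 m).
It fails at once if the chest, a drawer or the lid is squeezed or pushed harder than 80 N (contact force between the fingers and chest above 80 N).
It fails at once if the lid is slammed (faster than 3 rad/s) (velocity of joint lid below -3 rad/s).
It fails at once if a drawer is slammed (faster than 0.5 m/s) (velocity of joint any of drawer_wide, drawer_narrow below -0.5 m/s).
It fails at once if a bystander is lifted or moved more than 30 mm (distance of any of wrench, socket, oil_bottle, tin, mug, tape_measure, hammer, bowl from where it was at the start of the episode above 0.03 m).
It also fails if it takes over 61 s, if anything falls off the work surface, if the arm or the gripper's body presses on something with over 40 N, if the wrist force passes 120 N, or if a joint passes its speed limit or range.

ROBOT

A 6-joint arm with a two-finger parallel gripper is mounted at the origin on the work surface. World frame = base frame: x ahead of the robot, y to its left, z up, the work surface at z = 0. Lengths are in m, angles in rad, forces in N, time in s.
With the tool pointing down it reaches from about 0.375 to 0.975 m from the base axis. Payload 3.8 kg.
Tool frame: the origin (TCP) lies where the fingers leave the gripper's body, on its centre line; the fingertips stand 73 mm ahead of it and the grasp point (between the pads) lies 54 mm ahead of it; z points along the fingers, y is the line along which they close (so a half turn about z gives the same grasp; the last joint's range is limited). The gripper opens to 85 mm and grips with 20 to 120 N. Pads are 22 mm wide; open, the fingers measure 114 mm over their backs; the gripper's body (76 mm by 85 mm) begins 54 mm behind the grasp point. The pads swing forward as they close: fully open they stand 13 mm farther back than shut.
Start: joints at [-1.235, 0.264, 1.604, -0, 1.274, -0.037], TCP at [0.246, -0.629, 0.304] pointing down, gripper open.
Joint ranges: [-2.63, 2.63], [-0.94, 2.18], [0.31, 2.57], [-1.31, 4.45], [0, 2.66], [-2.55, 2.55]. Speed limits (rad/s): [2.57, 2.57, 3.14, 3.14, 3.14, 3.14].

INTERFACE

Orientations are given as a rotation vector (axis times angle).
In Python, from workcell import read_state, viewer, bot gives the robot as it stands.
- The arm moves only by the tool jog_arm, never from a script. Its argument "increments" is a list that holds one entry, the list of rows, each a list of 7 numbers: the shift along the tool's x, y, z in units of 30 mm (1.0 is 30 mm), then the turn, a rotation vector about the tool's x, y, z in units of 6 degrees (1.0 is 6 degrees), then the opening, from -1 (shut) to 1 (fully open). A call has exactly 5 rows; each row shifts and turns the commanded pose from where the row before left it, along the tool's axes as they then stand; what a row does not reach is not made up. A row lasts 1/12 s, in which the tool goes at most 41.7 mm and 7.16 degrees, less where a joint would pass 70% of its speed; a pose out of reach is approached as far as the arm can. A call is refused whole if a number of a shift passes 1 or a number of a turn 1, either way. A call with a gripper value outside its range is refused whole. The fingers move at their own pace and stop on an object; "force" is the grip in N (left out, the last holds). Time passes only in rows, so rows that do not move let the fingers close, or fill a call up. It gives the time, the measured TCP pose, the force, the opening and the grip force at its end, in the units of the state.
- read_state(): the state, without advancing time (a new reading comes with each control period).
- viewer.read_camera(name): name is "scene" or "side" or "wrist"; returns (picture, depth): 480x640x3 uint8, blue, green, red; 480x640 float32, m along the optical axis (not along the pixel's ray), 0 where there is no reading.
- viewer.camera_params(name): a dict with "fx", "fy", "cx", "cy" (pixels), "R" (3x3) and "t" (3): a world point X has camera coordinates R X + t; the wrist camera has in their place "hand_eye" (4x4, takes a point from camera to tool coordinates, whose origin is the TCP and whose axes are the flange's). Camera axes: x right, y down, z forward; pixel columns grow to the right and rows downward; lengths in m; the calibration is good to about 2 mm. The wrist camera is an equidistant fisheye: a pixel r from the principal point sees the ray r / f radians off the axis. A picture is of the moment at which its call begins: read the wrist's pose just before it. camera_params takes no time and is no camera call.
- bot.finish_job(): hands the job in; it is judged then, once.
The state is a dict: "time": time; "q": joint angles; "joint_vel": joint speeds; "joint_torque": joint torques, N m; "tool_pos": TCP position; "tcp_rot": TCP orientation; "wrist_force": force on the tool from outside, world axes, zero at the start; "torque": the same for the moment, N m; "width": opening from 0.0 (shut) to 1.0 (fully open); "grip_force": force on a finger pad.
Only numpy, scipy, OpenCV 4.12 (cv2) and the standard library are available. Lean on these libraries where they do the work, as an engineer would, in place of code of your own. Each camera call takes 0.05 s, during which the arm holds its last target. There are 200 camera calls.

## Working session

There is one attempt and no reset: what is moved stays moved. The work goes in short steps, Python scripts to look and compute and a tool call to move; the robot and the scene stay as the last step left them, time stands still between calls to the robot, and variables do not carry over. Pictures are saved under pics/ and viewed, at most 10 in all, crops included, and the job is handed in when it is done.

Besides the shell and the picture viewer there is one more tool, called after "Emit:" as name([rows], argument=value, ...), one row to a line, values as JSON. jog_arm: Moves the arm, as the interface text tells. Its arguments: {"type":"object","properties":{"increments":{"type":"array","items":{"type":"array","items":{"type":"array","items":{"type":"number"}}}},"force":{"type":"number"}},"required":["increments"]}

```bash
mkdir -p pics; cat > h.py <<'E'
import numpy as np, cv2
from workcell import read_state, viewer, bot
from scipy.spatial.transform import Rotation as Ro
def cloud(name):
    im,d=viewer.read_camera(name); p=viewer.camera_params(name)
    v,u=np.mgrid[:480,:640]
    c=np.stack([(u-p['cx'])/p['fx']*d,(v-p['cy'])/p['fy']*d,d],-1)
    X=(c-np.array(p['t']))@np.array(p['R'])
    X[d<=0]=np.nan
    return im,d,X
E
python3 - <<'E'
from h import *
for n in ['scene','side']:
    im,d,X=cloud(n); cv2.imwrite(f'pics/{n}0.png',im); np.savez(f'{n}0.npz',im=im,X=X)
    p=viewer.camera_params(n); print(n,-np.array(p['R']).T@p['t'])
print(read_state())
E
```

```text
scene [ 1.33246483 -0.80424389  1.37866829]
side [0.15101941 0.98204546 1.17662082]
{'time': 0.1, 'q': array([-1.23492645e+00,  2.64702321e-01,  1.60527670e+00,  1.33552921e-05,
        1.27373126e+00, -3.69327660e-02]), 'joint_vel': array([-1.25102326e-03, -7.76824970e-04, -2.44610995e-03, -7.31621865e-04,
        7.79519631e-04,  4.39266516e-05]), 'joint_torque': array([ 4.10260873e-04, -5.16709328e+01, -3.68589878e+01, -2.42164663e-05,
        6.29487084e-03,  2.31632424e-05]), 'tool_pos': array([ 0.24565715, -0.62813475,  0.30264867]), 'tcp_rot': array([-3.08511397e+00, -5.81817294e-01,  4.75189843e-04]), 'wrist_force': array([ 0.3677067 , -0.33010198, -0.15846575]), 'torque': array([ 0.00961746, -0.04761798,  0.0282673 ]), 'grip_force': 0.0, 'width': 0.9992638283453912}
```

View pics/scene0.png

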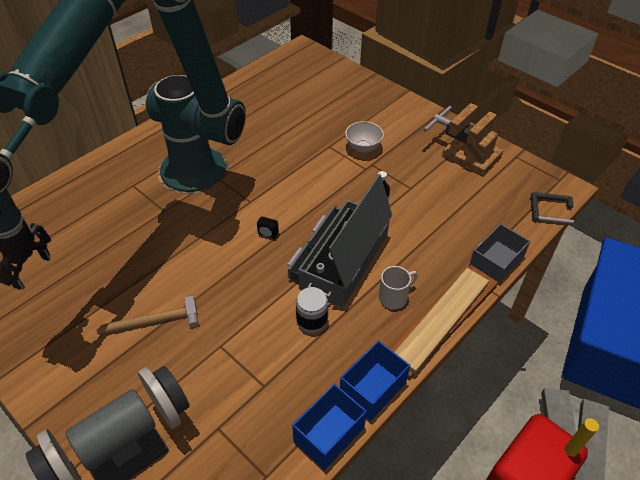

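View pics/side0.png

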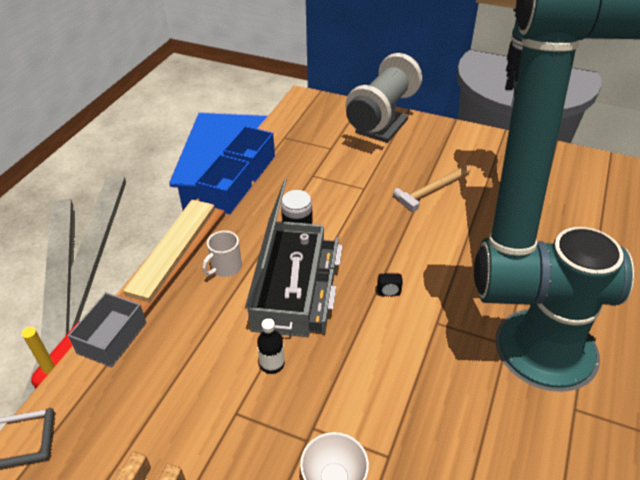

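The scene view shows the chest at about (340,245) with its lid up, the tin at (312,310) and the tape at (267,228). The side view shows both drawers standing out at (325,265) and (325,300), and the tape at (390,285). Next I'll measure with the depth cloud.

```bash
python3 - <<'E'
from h import *
s=np.load('side0.npz'); im=s['im'];X=s['X']
cv2.imwrite('pics/side_c.png',cv2.resize(im[170:370,220:420],None,fx=3,fy=3,interpolation=cv2.INTER_CUBIC))
A=X[170:370,220:420].reshape(-1,3)
B=np.load('scene0.npz')['X'][170:340,240:420].reshape(-1,3)
P=np.vstack([A,B]);P=P[np.isfinite(P).all(1)&(P[:,2]>.008)&(P[:,2]<.3)]
np.save('P.npy',P)
print(len(P))
# top view height map 2mm/px
x0,y0=.35,-.4
H=np.zeros((300,300));
for p in P[np.argsort(P[:,2])]:
    i,j=int((p[0]-x0)/.002),int((p[1]-y0)/.002)
    if 0<=i<300 and 0<=j<300:H[i,j]=p[2]
c=cv2.applyColorMap(np.uint8(np.clip(H/.2*255,0,255)),cv2.COLORMAP_JET); c[H==0]=0
cv2.imwrite('pics/top.png',cv2.resize(c,(600,600),interpolation=cv2.INTER_NEAREST))
E
```

```text
23560
```

View pics/side_c.png

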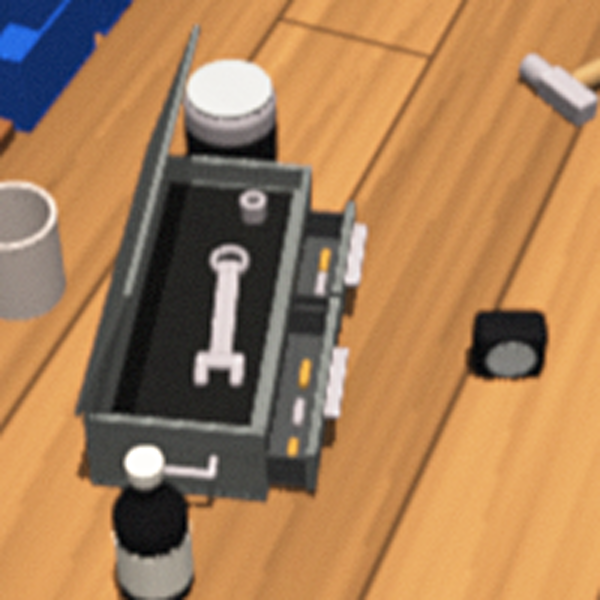

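View pics/top.png

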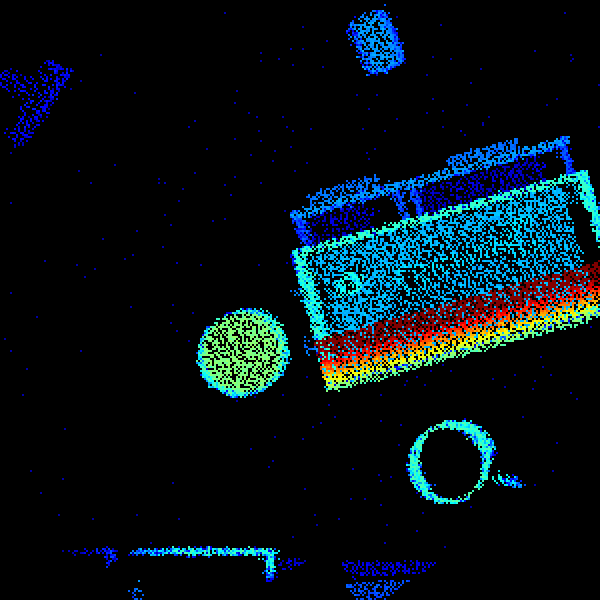

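The crop and height map (1 px is 1 mm) show the front rim running from (295,250) to (585,172), so yaw is about +0.26. The lips are at about (345,190) and (485,150), the tape is at (378,42), and the lid leans forward. Next I'll fit these numerically.

```bash
cat >> h.py <<'E'
def chest(P,yaw0=.263):
    R=lambda a:np.array([[np.cos(a),-np.sin(a)],[np.sin(a),np.cos(a)]])
    # front rim: points at z .08-.09, front-most in chest x per y bin
    a=yaw0
    c=np.array([.62,.04])
    for _ in range(4):
        L=(P[:,:2]-c)@R(a); m=(abs(P[:,2]-.085)<.004)&(abs(L[:,1])<.145)&(abs(L[:,0]+.068)<(.02 if _ else .05))
        b=np.round(L[m][:,1]/.01); xs=[];ys=[]
        for k in np.unique(b):
            q=L[m][b==k]
            if len(q)>3: xs.append(np.percentile(q[:,0],10));ys.append(k*.01)
        k,x0=np.polyfit(ys,xs,1); a-=np.arctan(k); 
        c=c+R(a)@[x0+.07,0]
        L=(P[:,:2]-c)@R(a); m=(abs(P[:,2]-.08)<.008)&(abs(L[:,0]+.03)<.03)&(abs(L[:,1])<.16)
        lo,hi=np.percentile(L[m][:,1],[.5,99.5]); c=c+R(a)@[0,(lo+hi)/2]
    return c,a,R(a),(lo,hi)
E
python3 - <<'E'
from h import *
P=np.load('P.npy'); c,a,R,w=chest(P); print(c,a,w)
L=(P[:,:2]-c)@R; z=P[:,2]
for n,y in(('wide',.058),('narrow',-.086)):
    for lo,hi in((.040,.056),(.010,.036)):
        m=(abs(L[:,1]-y)<.03)&(z>lo)&(z<hi)&(L[:,0]<-.075)&(L[:,0]>-.2); print(n,lo,m.sum(),np.percentile(L[m][:,0],[1,5,25,50,75]).round(3))
    m=(abs(L[:,1]-y)<.03)&(z>.045)&(z<.065)&(L[:,0]<-.075)&(L[:,0]>-.2);print(np.percentile(z[m],[5,50,95]))
m=(z>.11)&(L[:,0]>-.07)&(abs(L[:,1])<.148)
q=np.c_[L[m],z[m]];
print('lid ymin/max',np.percentile(q[:,1],[1,99]));t=q[q[:,2]>.2]; k=np.polyfit(q[:,2],q[:,0],1);print('lid x=k z+b',k,'angle',np.pi/2-np.arctan(k[0]),'top',np.percentile(q,99.5,axis=0),np.percentile(q[:,0],1))
# others
for n,(x,y,r) in dict(tape=(.392,-.022,.05),tin=(.70,-.157,.06),mug=(.81,.05,.07)).items():
    m=(np.hypot(P[:,0]-x,P[:,1]-y)<r)&(z>.02); l=L[m];print(n,'chest frame',l.min(0),l.max(0),'world',P[m].min(0),P[m].max(0))
E
```

```text
[0.62915869 0.057583  ] 0.27055525155333376 (np.float64(-0.15380016832303092), np.float64(0.15380257095342217))
wide 0.04 235 [-0.12  -0.12  -0.116 -0.111 -0.105]
wide 0.01 211 [-0.109 -0.103 -0.099 -0.089 -0.083]
[0.04535672 0.0509984  0.05805566]
narrow 0.04 228 [-0.123 -0.121 -0.117 -0.112 -0.105]
narrow 0.01 167 [-0.106 -0.104 -0.102 -0.093 -0.086]
[0.04588386 0.05056589 0.05801703]
lid ymin/max [-0.14577646  0.14418866]
lid x=k z+b [-0.35882759  0.10750672] angle 1.915313623307152 top [0.06856036 0.14614337 0.23395415] 0.021145744057170096
tape chest frame [-0.28397875 -0.04078664] [-0.21803579  0.01042268] world [ 0.35472641 -0.05277243  0.02009554] [0.42558196 0.00450678 0.06196876]
tin chest frame [-0.02883872 -0.27295186] [ 0.05628161 -0.1802828 ] world [ 0.65847888 -0.20293957  0.02006364] [ 0.74769933 -0.10977167  0.1090188 ]
mug chest frame [ 0.13352955 -0.09968113] [0.21534572 0.0037615 ] world [0.77064384 0.00676029 0.02005029] [0.85367299 0.1164846  0.09683757]
```

Lid angle is about 1.23 rad, each drawer stands out about 30 mm, and the chest frame is known. With the tool yawed to the chest, tool x is chest x, tool y is −chest y and z is down. I'll move in front of the wide drawer.

Emit:
jog_arm([
  [[0,0,0,0,0,1,-1],[0.6,-1,0,0,0,0,-1],[0.6,-1,0,0,0,0,-1],[0.6,-1,0,0,0,0,-1],[0.6,-1,0,0,0,0,-1]],
], force=20)

```text
time: 0.52
tool_pos: [0.2834, -0.4922, 0.3029]
tcp_rot: [-3.112, -0.418, 0.001]
wrist_force: [-0.6, -0.3, 0.3]
width: 0.301
grip_force: 0.0
```

Emit:
jog_arm([
  [[0.6,-1,0,0,0,0,-1],[0.6,-1,0,0,0,0,-1],[0.6,-1,0,0,0,0,-1],[0.6,-1,0,0,0,0,-1],[0.6,-1,0,0,0,0,-1]],
])

```text
time: 0.93
tool_pos: [0.3304, -0.3235, 0.3034]
tcp_rot: [-3.113, -0.419, 0.0]
wrist_force: [1.3, -0.2, 0.6]
width: -0.003
grip_force: 0.0
```

Emit:
jog_arm([
  [[0.6,-1,0,0,0,0,-1],[0.6,-1,0,0,0,0,-1],[0.6,-1,0,0,0,0,-1],[0.6,-1,0,0,0,0,-1],[0.6,-1,0,0,0,0,-1]],
])

```text
time: 1.35
tool_pos: [0.3773, -0.1551, 0.3036]
tcp_rot: [-3.113, -0.419, 0.0]
wrist_force: [0.5, -0.4, -0.4]
width: 0.002
grip_force: 0.0
```

Emit:
jog_arm([
  [[0.6,-1,0,0,0,0,-1],[0.6,-1,0,0,0,0,-1],[0.6,-1,0,0,0,0,-1],[0.6,-1,0,0,0,0,-1],[0,0,0,0,0,0,-1]],
])

```text
time: 1.77
tool_pos: [0.4158, -0.0171, 0.3037]
tcp_rot: [-3.109, -0.429, -0.001]
wrist_force: [-0.5, -0.8, -1.4]
width: 0.001
grip_force: 0.0
```

```bash
cat >> h.py <<'E'
C=np.array([.62916,.05758]); A=.2706
def where(tx=None):
    s=read_state(); Rt=Ro.from_rotvec(s['tcp_rot']).as_matrix()
    Rc=Ro.from_euler('z',A).as_matrix()
    p=Rc.T@(s['tool_pos']-[*C,0]); f=Rc.T@s['wrist_force']
    print('t',round(s['time'],2),'TCP chest',p.round(4),'tip z',round(p[2]-.073,4),'force chest',f.round(1),'tool axes in chest',(Rc.T@Rt).round(3).tolist(),'w',round(s['width'],2))
    if tx is not None: print('units',((Rc@(np.array(tx)-p))@Rt/.03).round(2))
E
python3 -c "
from h import *
where((-.17,.058,.11))"
```

```text
t 1.77 TCP chest [-0.2255 -0.015   0.3037] tip z 0.2307 force chest [-0.7 -0.6 -1.4] tool axes in chest [[1.0, 0.003, 0.001], [0.003, -1.0, 0.003], [0.001, -0.003, -1.0]] w 0.0
units [ 1.85 -2.41  6.47]
```

Emit:
jog_arm([
  [[0.6,-0.8,0.2,0,0,0,-1],[0.6,-0.8,0.3,0,0,0,-1],[0.6,-0.8,0.8,0,0,0,-1],[0,0,1,0,0,0,-1],[0,0,1,0,0,0,-1]],
])

```text
time: 2.18
tool_pos: [0.4491, 0.0627, 0.2045]
tcp_rot: [3.113, 0.424, 0.003]
wrist_force: [0.2, -0.2, 0.0]
width: -0.005
grip_force: 0.0
```

Emit:
jog_arm([
  [[0,0,1,0,0,0,-1],[0,0,1,0,0,0,-1],[0,0,0.8,0,0,0,-1],[0,0,0.4,0,0,0,-1],[0,0,0,0,0,0,-1]],
])

```text
time: 2.6
tool_pos: [0.445, 0.0608, 0.1052]
tcp_rot: [-3.113, -0.42, 0.013]
wrist_force: [-1.2, -0.0, -0.5]
width: -0.001
grip_force: 0.0
```

```bash
python3 -c "
from h import *
where((-.131,.058,.11))"
```

```text
t 2.6 TCP chest [-0.1766  0.0524  0.1052] tip z 0.0322 force chest [-1.2  0.3 -0.5] tool axes in chest [[1.0, -0.003, -0.008], [-0.003, -1.0, 0.001], [-0.008, -0.001, -1.0]] w -0.0
units [ 1.52 -0.19 -0.17]
```

Emit:
jog_arm([
  [[0.3,-0.1,0,0,0,0,-1],[0.3,-0.1,0,0,0,0,-1],[0.3,0,0,0,0,0,-1],[0.2,0,0,0,0,0,-1],[0.2,0,0,0,0,0,-1]],
])

```text
time: 3.02
tool_pos: [0.4862, 0.0782, 0.1102]
tcp_rot: [3.113, 0.421, 0.004]
wrist_force: [-2.2, -0.6, 0.7]
width: -0.001
grip_force: 1.0
```

Emit:
jog_arm([
  [[0.2,0,0,0,0,0,-1],[0.2,0,0,0,0,0,-1],[0.2,0,0,0,0,0,-1],[0.1,0,0,0,0,0,-1],[0,0,0,0,0,0,-1]],
])

```text
time: 3.43
tool_pos: [0.5053, 0.0835, 0.1089]
tcp_rot: [-3.113, -0.42, -0.001]
wrist_force: [-1.0, 0.3, 0.8]
width: 0.001
grip_force: 0.0
```

```bash
python3 -c "
from h import *
where((-.101,.058,.105))"
```

```text
t 3.43 TCP chest [-0.1124  0.0581  0.1089] tip z 0.0359 force chest [-0.9  0.6  0.8] tool axes in chest [[1.0, -0.003, 0.001], [-0.003, -1.0, -0.0], [0.001, 0.0, -1.0]] w 0.0
units [0.38 0.   0.13]
```

Creeping the last centimetre, watching force.

Emit:
jog_arm([
  [[0.1,0,0,0,0,0,-1],[0.1,0,0,0,0,0,-1],[0.1,0,0,0,0,0,-1],[0,0,0,0,0,0,-1],[0,0,0,0,0,0,-1]],
])

```text
time: 3.85
tool_pos: [0.5136, 0.0858, 0.1089]
tcp_rot: [-3.113, -0.42, -0.001]
wrist_force: [-0.6, 0.2, -0.2]
width: 0.004
grip_force: 0.2
```

```bash
python3 -c "
from h import *
where((-.101,.058,.105))"
```

```text
t 3.85 TCP chest [-0.1039  0.0581  0.1089] tip z 0.0359 force chest [-0.5  0.4 -0.2] tool axes in chest [[1.0, -0.003, 0.001], [-0.003, -1.0, -0.0], [0.001, 0.0, -1.0]] w 0.0
units [0.1  0.   0.13]
```

Emit:
jog_arm([
  [[0.05,0,0,0,0,0,-1],[0.05,0,0,0,0,0,-1],[0,0,0,0,0,0,-1],[0,0,0,0,0,0,-1],[0,0,0,0,0,0,-1]],
])

```text
time: 4.27
tool_pos: [0.5147, 0.0862, 0.1087]
tcp_rot: [3.113, 0.42, -0.005]
wrist_force: [-5.1, -1.5, 3.7]
width: -0.001
grip_force: 2.8
```

```bash
python3 -c "
from h import *
where((-.101,.058,.105))
im,d,X=cloud('side');cv2.imwrite('pics/s1.png',cv2.resize(im[170:370,220:420],None,fx=3,fy=3,interpolation=cv2.INTER_CUBIC))"
```

```text
t 4.27 TCP chest [-0.1026  0.0581  0.1087] tip z 0.0357 force chest [-5.3 -0.1  3.7] tool axes in chest [[1.0, -0.002, -0.003], [-0.002, -1.0, 0.0], [-0.003, -0.0, -1.0]] w -0.0
units [0.05 0.   0.12]
```

View pics/s1.png

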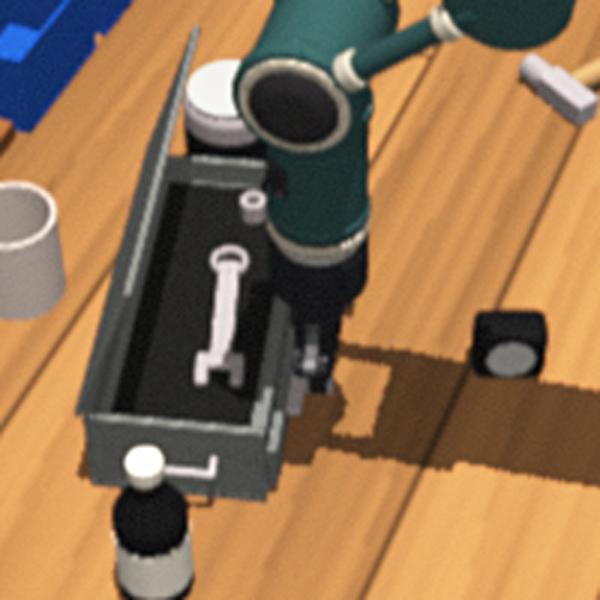

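The wide drawer front at (275,450) looks flush with the chest, and force is rising, so it's at the stop. I'll add one tiny firming push, back off, lift slightly and go to the narrow drawer.

Emit:
jog_arm([
  [[0.04,0,0,0,0,0,-1],[0,0,0,0,0,0,-1],[0,0,0,0,0,0,-1],[0,0,0,0,0,0,-1],[0,0,0,0,0,0,-1]],
])

```text
time: 4.73
tool_pos: [0.5149, 0.0862, 0.1085]
tcp_rot: [3.113, 0.42, -0.009]
wrist_force: [-8.4, -2.9, 5.1]
width: -0.003
grip_force: 4.2
```

Emit:
jog_arm([
  [[-0.6,0,0,0,0,0,-1],[-1,0,0,0,0,0,-1],[-0.5,0.8,-1,0,0,0,-1],[0,1,-0.5,0,0,0,-1],[0,1,0,0,0,0,-1]],
])

```text
time: 5.15
tool_pos: [0.4807, -0.0115, 0.1576]
tcp_rot: [3.112, 0.422, 0.012]
wrist_force: [2.1, -0.2, 0.5]
width: -0.001
grip_force: 0.0
```

Emit:
jog_arm([
  [[0,1,0,0,0,0,-1],[0,1,0.5,0,0,0,-1],[0,0,0.7,0,0,0,-1],[0,0,0.4,0,0,0,-1],[0,0,0,0,0,0,-1]],
])

```text
time: 5.57
tool_pos: [0.4931, -0.0692, 0.1035]
tcp_rot: [-3.112, -0.417, 0.006]
wrist_force: [-0.3, 1.4, -0.2]
width: 0.0
grip_force: 0.0
```

```bash
python3 -c "
from h import *
where((-.131,-.086,.109))"
```

```text
t 5.57 TCP chest [-0.1649 -0.0858  0.1035] tip z 0.0305 force chest [ 0.1  1.4 -0.2] tool axes in chest [[1.0, -0.004, -0.003], [-0.004, -1.0, 0.002], [-0.003, -0.002, -1.0]] w 0.0
units [ 1.13  0.   -0.19]
```

Contact is expected near −0.134 and home at −0.1025.

Emit:
jog_arm([
  [[0.3,0,-0.1,0,0,0,-1],[0.3,0,0,0,0,0,-1],[0.3,0,0,0,0,0,-1],[0.2,0,0,0,0,0,-1],[0.2,0,0,0,0,0,-1]],
])

```text
time: 5.98
tool_pos: [0.5336, -0.058, 0.1098]
tcp_rot: [3.112, 0.422, 0.002]
wrist_force: [-2.4, -1.4, 1.5]
width: -0.001
grip_force: 1.1
```

Emit:
jog_arm([
  [[0.2,0,0,0,0,0,-1],[0.2,0,0,0,0,0,-1],[0.1,0,0,0,0,0,-1],[0.05,0,0,0,0,0,-1],[0,0,0,0,0,0,-1]],
])

```text
time: 6.4
tool_pos: [0.5486, -0.0538, 0.1088]
tcp_rot: [-3.113, -0.42, -0.001]
wrist_force: [-0.4, -1.1, -0.5]
width: -0.001
grip_force: 0.0
```

```bash
python3 -c "
from h import *
where((-.102,-.086,.109))"
```

```text
t 6.4 TCP chest [-0.1074 -0.0858  0.1088] tip z 0.0358 force chest [-0.7 -1.  -0.5] tool axes in chest [[1.0, -0.002, 0.001], [-0.002, -1.0, -0.0], [0.001, 0.0, -1.0]] w -0.0
units [ 0.18  0.   -0.01]
```

Emit:
jog_arm([
  [[0.1,0,0,0,0,0,-1],[0.05,0,0,0,0,0,-1],[0.05,0,0,0,0,0,-1],[0,0,0,0,0,0,-1],[0,0,0,0,0,0,-1]],
])

```text
time: 6.82
tool_pos: [0.553, -0.0526, 0.1086]
tcp_rot: [-3.113, -0.42, 0.004]
wrist_force: [-4.3, -1.1, 2.1]
width: 0.001
grip_force: 2.6
```

```bash
python3 -c "
from h import *
where((-.102,-.086,.109))"
```

```text
t 6.82 TCP chest [-0.1029 -0.0858  0.1086] tip z 0.0356 force chest [-4.5  0.1  2.1] tool axes in chest [[1.0, -0.002, -0.002], [-0.002, -1.0, 0.0], [-0.002, -0.0, -1.0]] w 0.0
units [ 0.03  0.01 -0.01]
```

Emit:
jog_arm([
  [[0.04,0,0,0,0,0,-1],[0,0,0,0,0,0,-1],[0,0,0,0,0,0,-1],[0,0,0,0,0,0,-1],[0,0,0,0,0,0,-1]],
])

```text
time: 7.23
tool_pos: [0.5531, -0.0526, 0.1086]
tcp_rot: [-3.113, -0.42, 0.007]
wrist_force: [-8.1, -3.0, 5.3]
width: -0.001
grip_force: 4.2
```

Emit:
jog_arm([
  [[-0.8,0,0,0,0,0,-1],[-1,0,0,0,0,0,-1],[-0.5,0,-0.8,0,0,0,-1],[0,0,-1,0,0,0,-1],[0,0,-1,0,0,0,-1]],
])

```text
time: 7.65
tool_pos: [0.4872, -0.0704, 0.1928]
tcp_rot: [-3.113, -0.418, 0.002]
wrist_force: [1.0, -0.0, -0.5]
width: -0.001
grip_force: 0.0
```

Emit:
jog_arm([
  [[0,0,-1,0,0,0,-1],[0,0,-1,0,0,0,-1],[0,0,-1,0,0,0,-1],[0,0,-1,0,0,0,-1],[0,0,-1,0,0,0,-1]],
])

```text
time: 8.07
tool_pos: [0.489, -0.0703, 0.3449]
tcp_rot: [3.113, 0.42, 0.005]
wrist_force: [0.8, -0.4, 0.3]
width: 0.003
grip_force: 0.0
```

Emit:
jog_arm([
  [[0,0,-1,0,0,0,-1],[0,0,-0.4,0,0,0,-1],[0,0,0,0,0,0,-1],[0,0,0,0,0,0,-1],[0,0,0,0,0,0,-1]],
])

```text
time: 8.48
tool_pos: [0.488, -0.0702, 0.3827]
tcp_rot: [-3.112, -0.42, 0.004]
wrist_force: [0.9, -0.7, 0.3]
width: 0.003
grip_force: 0.0
```

```bash
python3 - <<'E'
from h import *
where((.1,0,.37))
Q=[]
im,d,X=cloud('side');Q.append(X[170:370,220:420].reshape(-1,3));cv2.imwrite('pics/s2.png',cv2.resize(im[170:370,220:420],None,fx=3,fy=3,interpolation=cv2.INTER_CUBIC))
im,d,X=cloud('scene');Q.append(X[170:340,240:420].reshape(-1,3))
P=np.vstack(Q);P=P[np.isfinite(P).all(1)&(P[:,2]>.008)&(P[:,2]<.245)]
R=Ro.from_euler('z',A).as_matrix()[:2,:2]
L=(P[:,:2]-C)@R; z=P[:,2]
for n,y in(('wide',.058),('narrow',-.086)):
    m=(abs(L[:,1]-y)<.03)&(z>.04)&(z<.056)&(L[:,0]<-.075)&(L[:,0]>-.15); print(n,m.sum(),np.percentile(L[m][:,0],[1,5,25,50,75]).round(3))
m=(z>.11)&(L[:,0]>-.0)&(L[:,0]<.09)&(abs(L[:,1])<.14)
k=np.polyfit(z[m],L[m][:,0],1);print('lid',k,np.pi/2+np.arctan(k[0]),z[m].max())
E
```

```text
t 8.48 TCP chest [-0.1702 -0.0854  0.3827] tip z 0.3097 force chest [ 0.7 -0.9  0.3] tool axes in chest [[1.0, -0.003, -0.002], [-0.003, -1.0, 0.001], [-0.002, -0.001, -1.0]] w 0.0
units [ 9.   -2.87  0.4 ]
wide 143 [-0.091 -0.09  -0.088 -0.084 -0.08 ]
narrow 120 [-0.091 -0.09  -0.088 -0.085 -0.081]
lid [-0.35957262  0.10764051] 1.2256191458002461 0.23737327134971117
```

View pics/s2.png

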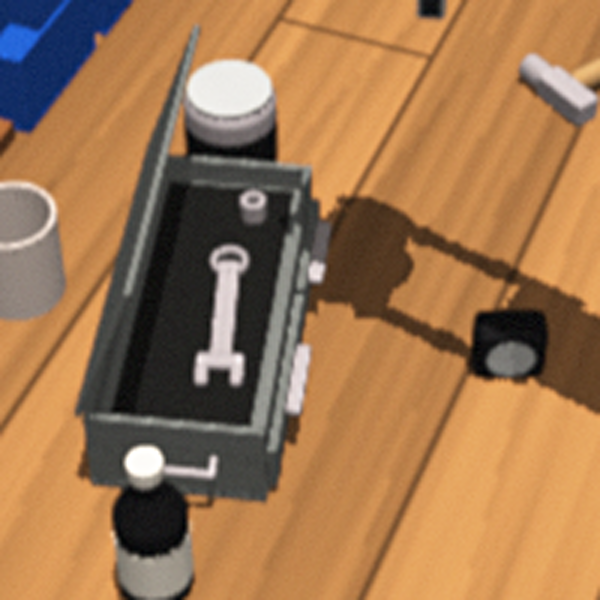

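Both lips are at −0.090 m (pixels (315,250) and (297,380)), so the drawers are home, and the lid is still at 1.226 rad. Next I'll go over the lid and down behind it.

Emit:
jog_arm([
  [[0.9,-0.3,0,0,0,0,-1],[0.95,-0.3,0,0,0,0,-1],[0.95,-0.3,0,0,0,0,-1],[0.95,-0.3,0,0,0,0,-1],[0.95,-0.3,0,0,0,0,-1]],
])

```text
time: 9.0
tool_pos: [0.6131, 0.0112, 0.3825]
tcp_rot: [-3.113, -0.42, 0.005]
wrist_force: [-0.3, -1.2, -0.0]
width: 0.002
grip_force: 0.0
```

Emit:
jog_arm([
  [[0.95,-0.3,0,0,0,0,-1],[0.95,-0.3,0,0,0,0,-1],[0.95,-0.3,0,0,0,0,-1],[0.95,-0.3,0,0,0,0,-1],[0,0,0,0,0,0,-1]],
])

```text
time: 9.42
tool_pos: [0.7157, 0.0783, 0.3801]
tcp_rot: [-3.111, -0.423, 0.005]
wrist_force: [-0.3, -0.8, -0.5]
width: -0.0
grip_force: 0.0
```

```bash
python3 -c "
from h import *
where((.085,0,.278))"
```

```text
t 9.42 TCP chest [ 0.0889 -0.0032  0.3801] tip z 0.3071 force chest [-0.5 -0.7 -0.5] tool axes in chest [[1.0, -0.0, -0.003], [-0.0, -1.0, 0.002], [-0.003, -0.002, -1.0]] w -0.0
units [-0.12 -0.1   3.4 ]
```

Emit:
jog_arm([
  [[0,0,0.8,0,0,0,-1],[0,0,0.9,0,0,0,-1],[0,0,0.9,0,0,0,-1],[0,0,0.8,0,0,0,-1],[0,0,0,0,0,0,-1]],
])

```text
time: 9.83
tool_pos: [0.7088, 0.0747, 0.2734]
tcp_rot: [-3.112, -0.42, 0.023]
wrist_force: [-1.4, 0.2, -2.2]
width: 0.002
grip_force: 0.0
```

Emit:
jog_arm([
  [[-0.3,0,0,0,0,0,-1],[-0.3,0,0,0,0,0,-1],[-0.3,0,0,0,0,0,-1],[-0.2,0,0,0,0,0,-1],[0,0,0,0,0,0,-1]],
])

```text
time: 10.25
tool_pos: [0.6804, 0.0661, 0.2853]
tcp_rot: [3.113, 0.419, 0.004]
wrist_force: [-0.3, 0.2, 0.3]
width: 0.0
grip_force: 0.0
```

```bash
cat >> h.py <<'E'
def arc(th,r=.125,off=.007): return np.array([.07-r*np.cos(th)+off*np.sin(th)+.011,0,.085+r*np.sin(th)+off*np.cos(th)+.073])
E
python3 -c "
from h import *
where(arc(1.226))
pp=arc(1.226)
for t in np.arange(1.126,-.01,-.1):
    p=arc(t); print(round(t,3),p.round(4),((p-pp)*[1,1,-1]/.03).round(2)); pp=p"
```

```text
t 10.25 TCP chest [ 0.0516 -0.0055  0.2853] tip z 0.2123 force chest [-0.2  0.2  0.3] tool axes in chest [[1.0, -0.003, 0.003], [-0.003, -1.0, -0.001], [0.003, 0.001, -1.0]] w 0.0
units [-0.21 -0.18  0.24]
1.126 [0.0335 0.     0.2738] [-0.39  0.    0.14]
1.026 [0.0222 0.     0.2685] [-0.38  0.    0.18]
0.926 [0.0115 0.     0.2621] [-0.36  0.    0.21]
0.826 [0.0014 0.     0.2546] [-0.33  0.    0.25]
0.726 [-0.0078  0.      0.2462] [-0.31  0.    0.28]
0.626 [-0.0162  0.      0.2369] [-0.28  0.    0.31]
0.526 [-0.0236  0.      0.2268] [-0.25  0.    0.34]
0.426 [-0.0299  0.      0.216 ] [-0.21  0.    0.36]
0.326 [-0.0352  0.      0.2047] [-0.17  0.    0.38]
0.226 [-0.0393  0.      0.1928] [-0.14  0.    0.39]
0.126 [-0.0421  0.      0.1807] [-0.1   0.    0.41]
0.026 [-0.0438  0.      0.1682] [-0.05  0.    0.41]
```

Emit:
jog_arm([
  [[-0.1,-0.1,0.12,0,0,0,-1],[-0.1,-0.1,0.12,0,0,0,-1],[-0.2,0,0.07,0,0,0,-1],[-0.2,0,0.07,0,0,0,-1],[-0.2,0,0.09,0,0,0,-1]],
])

```text
time: 10.67
tool_pos: [0.6565, 0.0665, 0.2691]
tcp_rot: [-3.113, -0.42, -0.003]
wrist_force: [1.3, 3.0, 1.8]
width: 0.0
grip_force: 1.4
```

Emit:
jog_arm([
  [[-0.2,0,0.09,0,0,0,-1],[-0.18,0,0.1,0,0,0,-1],[-0.18,0,0.1,0,0,0,-1],[-0.17,0,0.12,0,0,0,-1],[-0.17,0,0.12,0,0,0,-1]],
])

```text
time: 11.08
tool_pos: [0.6298, 0.0586, 0.2524]
tcp_rot: [3.113, 0.42, -0.0]
wrist_force: [1.9, 2.6, 0.6]
width: 0.001
grip_force: 1.1
```

```bash
python3 -c "
from h import *
where(arc(.826))"
```

```text
t 11.08 TCP chest [0.0009 0.0008 0.2524] tip z 0.1794 force chest [2.5 2.  0.6] tool axes in chest [[1.0, -0.003, -0.0], [-0.003, -1.0, -0.0], [-0.0, 0.0, -1.0]] w 0.0
units [ 0.02  0.03 -0.07]
```

Contact is gentle (~3 N) and tracking the arc well, so I'll continue.

Emit:
jog_arm([
  [[-0.15,0,0.12,0,0,0,-1],[-0.15,0,0.12,0,0,0,-1],[-0.14,0,0.15,0,0,0,-1],[-0.14,0,0.15,0,0,0,-1],[-0.12,0,0.17,0,0,0,-1]],
])

```text
time: 11.5
tool_pos: [0.6096, 0.0528, 0.2312]
tcp_rot: [3.113, 0.42, -0.001]
wrist_force: [0.4, 0.1, 2.3]
width: 0.002
grip_force: 1.0
```

Emit:
jog_arm([
  [[-0.12,0,0.17,0,0,0,-1],[-0.1,0,0.18,0,0,0,-1],[-0.1,0,0.18,0,0,0,-1],[-0.08,0,0.19,0,0,0,-1],[-0.08,0,0.19,0,0,0,-1]],
])

```text
time: 11.92
tool_pos: [0.5958, 0.0492, 0.2035]
tcp_rot: [3.113, 0.42, -0.001]
wrist_force: [-0.1, -0.2, 1.4]
width: -0.0
grip_force: 0.8
```

```bash
python3 -c "
from h import *
where(arc(.226))"
```

```text
t 11.92 TCP chest [-0.0344  0.0009  0.2035] tip z 0.1305 force chest [-0.2 -0.2  1.4] tool axes in chest [[1.0, -0.003, -0.001], [-0.003, -1.0, 0.0], [-0.001, -0.0, -1.0]] w -0.0
units [-0.16  0.03  0.36]
```

Emit:
jog_arm([
  [[-0.08,0,0.2,0,0,0,-1],[-0.06,0,0.2,0,0,0,-1],[-0.05,0,0.2,0,0,0,-1],[-0.04,0,0.2,0,0,0,-1],[0,0,0.15,0,0,0,-1]],
])

```text
time: 12.33
tool_pos: [0.589, 0.0475, 0.1746]
tcp_rot: [-3.113, -0.42, 0.002]
wrist_force: [-1.3, -0.6, 2.0]
width: -0.001
grip_force: 0.7
```

Emit:
jog_arm([
  [[0,0,0.1,0,0,0,-1],[0,0,0.05,0,0,0,-1],[0,0,0,0,0,0,-1],[0,0,0,0,0,0,-1],[0,0,0,0,0,0,-1]],
])

```text
time: 12.75
tool_pos: [0.59, 0.0477, 0.1715]
tcp_rot: [-3.113, -0.42, -0.001]
wrist_force: [0.2, -0.9, -0.3]
width: 0.003
grip_force: 0.0
```

```bash
python3 -c "
from h import *
where(arc(0))"
```

```text
t 12.75 TCP chest [-0.0404  0.0009  0.1715] tip z 0.0985 force chest [-0.  -0.9 -0.3] tool axes in chest [[1.0, -0.002, 0.001], [-0.002, -1.0, -0.0], [0.001, 0.0, -1.0]] w 0.0
units [-0.12  0.03  0.22]
```

Emit:
jog_arm([
  [[0,0,0.1,0,0,0,-1],[0,0,0.05,0,0,0,-1],[0,0,0.05,0,0,0,-1],[0,0,0,0,0,0,-1],[0,0,0,0,0,0,-1]],
])

```text
time: 13.17
tool_pos: [0.5896, 0.0476, 0.1652]
tcp_rot: [-3.113, -0.42, 0.0]
wrist_force: [0.5, 0.1, 0.7]
width: 0.004
grip_force: 0.1
```

```bash
python3 -c "
from h import *
where(arc(0))"
```

```text
t 13.17 TCP chest [-0.0408  0.001   0.1652] tip z 0.0922 force chest [ 0.5 -0.   0.7] tool axes in chest [[1.0, -0.003, -0.0], [-0.003, -1.0, 0.0], [-0.0, -0.0, -1.0]] w 0.0
units [-0.11  0.03  0.01]
```

Almost there. I'll press until the force rises.

Emit:
jog_arm([
  [[0,0,0.05,0,0,0,-1],[0,0,0.05,0,0,0,-1],[0,0,0,0,0,0,-1],[0,0,0,0,0,0,-1],[0,0,0,0,0,0,-1]],
])

```text
time: 13.58
tool_pos: [0.5896, 0.0476, 0.1646]
tcp_rot: [3.113, 0.42, -0.0]
wrist_force: [-5.6, -0.9, 12.8]
width: -0.002
grip_force: 6.6
```

Force is at 12.8 N, so the lid is on the rim. I'll lift away and check.

Emit:
jog_arm([
  [[0,0,-0.3,0,0,0,-1],[0,0,-0.8,0,0,0,-1],[0,0,-1,0,0,0,-1],[0,0,-1,0,0,0,-1],[0,0,-1,0,0,0,-1]],
])

```text
time: 14.0
tool_pos: [0.5891, 0.0476, 0.2862]
tcp_rot: [-3.113, -0.42, 0.002]
wrist_force: [1.3, -0.1, -0.0]
width: 0.001
grip_force: 0.0
```

Emit:
jog_arm([
  [[0,0,-1,0,0,0,-1],[0,0,-1,0,0,0,-1],[-0.5,0,-0.5,0,0,0,-1],[-0.5,0,0,0,0,0,-1],[0,0,0,0,0,0,-1]],
])

```text
time: 14.42
tool_pos: [0.5596, 0.0393, 0.3625]
tcp_rot: [3.113, 0.419, 0.004]
wrist_force: [-0.7, 0.6, -0.5]
width: -0.001
grip_force: 0.0
```

```bash
python3 - <<'E'
from h import *
where()
Q=[]
im,d,X=cloud('side');Q.append(X[170:370,220:420].reshape(-1,3));cv2.imwrite('pics/s3.png',cv2.resize(im[150:390,200:440],None,fx=2.4,fy=2.4,interpolation=cv2.INTER_CUBIC))
im,d,X=cloud('scene');Q.append(X[170:340,240:420].reshape(-1,3))
P=np.vstack(Q);P=P[np.isfinite(P).all(1)&(P[:,2]>.008)&(P[:,2]<.2)]
R=Ro.from_euler('z',A).as_matrix()[:2,:2]
L=(P[:,:2]-C)@R; z=P[:,2]
for n,y in(('wide',.058),('narrow',-.086)):
    m=(abs(L[:,1]-y)<.03)&(z>.035)&(z<.056)&(L[:,0]<-.075)&(L[:,0]>-.15); print(n,m.sum(),np.percentile(L[m][:,0],[1,5,25,50]).round(3))
m=(z>.075)&(z<.13)&(abs(L[:,0])<.06)&(abs(L[:,1])<.14)
print('lid slope,z',np.polyfit(L[m][:,0],z[m],1),m.sum(),'front',np.percentile(L[(z>.085)&(z<.1)&(abs(L[:,1])<.1)][:,0],1))
E
```

```text
t 14.42 TCP chest [-0.0719  0.001   0.3625] tip z 0.2895 force chest [-0.5  0.8 -0.5] tool axes in chest [[1.0, -0.003, 0.002], [-0.003, -1.0, -0.001], [0.002, 0.001, -1.0]] w -0.0
wide 108 [-0.091 -0.09  -0.088 -0.084]
narrow 88 [-0.09  -0.09  -0.087 -0.084]
lid slope,z [-2.54183377e-05  9.20425814e-02] 7401 front -0.08095128627157416
```

View pics/s3.png

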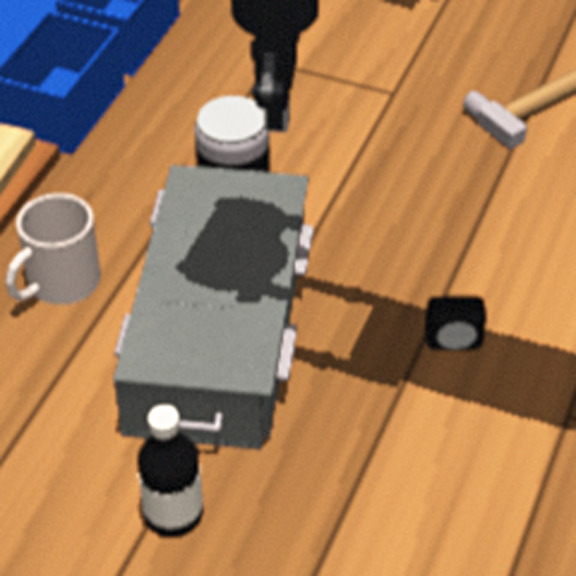

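The lid lies flat at 92 mm (centre (215,280)), both lips are at home (305,250) and (288,355), and the bystanders are where they were. The arm is clear.

```bash
python3 -c "
from h import *
print(bot.finish_job())"
```

```text
the job is handed in; nothing more can be done
None
```

The tool chest is closed and the job handed in: both drawers are fully home, the lid is flat on the rim at 92 mm, and the cameras showed no shift in the chest or the bystanders in view. The arm finished clear at about 14 s of the 61 s; the hand-in gave no verdict.

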